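Make the coin sorter ready and shift it into run

TASK

Get the coin sorter ready to run: stand the orange coin cup upright on the floor of the metal catch bay at its side, then close the bay with the white cover so that it sits flat all round on the rim. Then take the shift lever out of park, across the neutral slot to the side with the green tag, and push it fully forward (away from you) into the green slot, never into the red one. Let go of everything and leave the can, the phone and the coins where they are.

Things in the scene. Friction and masses are not known exactly. Their poses are not given: they have to be found in the camera images.
- sorter: Grey coin sorter, fixed; origin on the table under its centre, +x away from the operator, +y its left, z up. Tall body (x +10 to +170 mm, 220 wide, 270 high) behind a low console whose panel (130 mm along the slope, 220 wide, centre at (-50, 0, 115) mm) rises away from the operator at 30 deg. The catch bay is on its left.
- bay_floor (a point): Centre of the inner floor of the aluminium catch bay, 6 mm above the table, axes as the sorter's. Bay inside 124 x 124 mm, walls 6 mm thick, rim 59 mm above this point.
- knob (a point): Centre of the lever's black ball knob, 34 mm across, on a 10 mm steel stem. The knob's centre is 150 mm from the lever's pivot and 60 mm above the panel when the lever is square to it. Friction holds the lever where it is left; moving it takes about 2 N at the knob.
- shift_fb (a joint): Lever angle fore and aft (rad) about the sorter's y: 0 square to the panel, plus = forward (up the slope, away from the operator). Gate: a cross slot (neutral, within +-0.03), a lane forward and back at each end of it, and a wider park slot going back only from its middle (start: -0.24 to -0.18). Ahead of the middle it is blocked. Fully forward is about +0.24.
- shift_lr (a joint): Lever angle sideways (rad), about the lever's fore-aft axis, carried by shift_fb; plus = to the sorter's left. The lanes are 60 mm apart at the gate, but the gate plate sits up to 6 mm left or right, unknown: the end of neutral is met by feel between 0.28 and 0.41 rad either way; the lane goes forward from there.
- green_tag: Green plate, 45 x 34 mm, on the panel's left or right edge beside the forward (far) slot that means run; origin at its middle, 88.5 mm left (+y) or right (-y) of the sorter's middle.
- red_tag: Red plate of the same size at the other edge, beside the forward slot that must not be entered.
- cup: Orange open coin cup, straight-sided, 50 mm outside diameter, 45 mm high, 4 mm wall, 60 g, standing on the table; origin at the centre of its underside.
- cover: White slotted cover: plate 140 x 140 x 5 mm, under it a 112 x 112 mm flange 8 mm deep (loose fit in the bay), on it a blue grip bar 14 mm thick (its x), 46 long (its y), 13 to 43 mm above the origin. 150 g. Origin: centre of the flange's underside, on which it lies; seated, 51 mm above the bay floor, square with the bay (any quarter turn).
- can: Red drinks can, 66 mm across, 115 mm high; bystander, origin under its centre.
- phone: Black phone lying flat, 72 x 150 x 9 mm; bystander, origin under its centre.
- coins: Short stack of silver coins, 25 mm across, 23 mm high; bystander, origin under its centre.
- hopper_lip (a point): Middle of the lower front edge of the blue hopper, which overhangs the console: 220 mm wide, 65 mm high, 277 mm above the table; axes as the sorter's. Under it there is no room for an upright gripper at the far slots: tilt the tool 30 to 45 deg, reaching forward and down from the operator's side.
- pivot (a point): The lever's pivot (a gimbal), inside the console at (-5, 0, 37) mm of the sorter's frame, axes as the sorter's. The stem passes the gate 90 mm from here, where it has 2.5 mm of play to each side (0.028 rad) in neutral and in the lanes.
Not all that is in view belongs to the job. There is more than one size of the cover; the one meant has the size given above. Leave any turquoise look-alike of the cup alone.

How it is judged:
On the way, in this order (a step that is already met when the one before it is completed fails the run):
1. the cup stands on the floor of the catch bay (z of cup in the frame of bay_floor between -0.006 and 0.006 m and x of cup in the frame of bay_floor between -0.045 and 0.045 m and y of cup in the frame of bay_floor between -0.045 and 0.045 m and angle between cup's own z axis and vertical below 0.1 rad and linear speed of cup below 0.03 m/s), for 0.2 s.
2. the cover sits flat on the bay's rim, over the cup (all of step 1 and z of cover in the frame of bay_floor between 0.045 and 0.054 m and x of cover in the frame of bay_floor between -0.012 and 0.012 m and y of cover in the frame of bay_floor between -0.012 and 0.012 m and angle between cover's own z axis and vertical below 0.06 rad and linear speed of cover below 0.03 m/s), for 0.2 s.
3. the lever stands in neutral, moved to the green tag's side (value of joint shift_fb between -0.06 and 0.06 rad and ((y of green_tag in the frame of sorter above 0 m and value of joint shift_lr above 0.2 rad) or (y of green_tag in the frame of sorter below 0 m and value of joint shift_lr below -0.2 rad))).
4. the lever is fully forward in the green slot (((y of green_tag in the frame of sorter above 0 m and value of joint shift_lr above 0.12 rad and value of joint shift_fb above 0.19 rad) or (y of green_tag in the frame of sorter below 0 m and value of joint shift_lr below -0.12 rad and value of joint shift_fb above 0.19 rad))), for 0.2 s.
At the end, for the whole second after the job is handed in: Cup upright on the bay floor, within 45 mm of its middle; cover level on the rim (origin 45-54 mm above the bay floor, within 12 mm of its middle, tilt < 0.06 rad); lever on the green side, shift_fb > 0.19 and shift_lr past 0.12 rad that way; all at rest (all of step 2 and ((y of green_tag in the frame of sorter above 0 m and value of joint shift_lr above 0.12 rad and value of joint shift_fb above 0.19 rad) or (y of green_tag in the frame of sorter below 0 m and value of joint shift_lr below -0.12 rad and value of joint shift_fb above 0.19 rad)) and velocity of joint shift_fb between -0.05 and 0.05 rad/s); the robot touches nothing.
It fails at once if the lever is pushed into the red slot ((y of red_tag in the frame of sorter above 0 m and value of joint each of shift_lr, shift_fb above 0.12 rad) or (y of red_tag in the frame of sorter below 0 m and value of joint shift_lr below -0.12 rad and value of joint shift_fb above 0.12 rad)).
It fails at once if the can is moved by more than 30 mm (distance of can from where it was at the start of the episode above 0.03 m).
It fails at once if the phone is moved by more than 30 mm (distance of phone from where it was at the start of the episode above 0.03 m).
It fails at once if the stack of coins is moved by more than 30 mm (distance of coins from where it was at the start of the episode above 0.03 m).
It also fails if it takes over 72 s, if anything falls off the work surface, if the arm or the gripper's body presses on something with over 40 N, if the wrist force passes 120 N, or if a joint passes its speed limit or range.

ROBOT

A 6-joint arm with a two-finger parallel gripper is mounted at the origin on the work surface. World frame = base frame: x ahead of the robot, y to its left, z up, the work surface at z = 0. Lengths are in m, angles in rad, forces in N, time in s.
With the tool pointing down it reaches from about 0.375 to 0.9 m from the base axis. Payload 3.1 kg.
Tool frame: the origin (TCP) lies on the centre line of the jaws, within the pads' length; the fingertips stand robot.tip_reach ahead of it and the grasp point (between the pads) lies 8 mm behind it (robot.tip_reach is the distance from the TCP to the fingertips, in m); z points along the fingers, y is the line along which they close (so a half turn about z gives the same grasp; the last joint's range is limited). The gripper opens to 87 mm and grips with 3 to 60 N. Pads are 19 mm wide; open, the fingers measure 117 mm over their backs; the gripper's body (75 mm by 190 mm) begins 51 mm behind the grasp point.
Start: joints at [-1.46, 0.527, 1.433, -0, 1.181, -0.178], TCP at [0.179, -0.599, 0.234] pointing down, gripper open.
Joint ranges: [-3.08, 3.08], [-0.75, 2.2], [0.22, 2.44], [-1.43, 4.57], [0, 2.65], [-2.85, 2.85]. Speed limits (rad/s): [2.79, 2.79, 3.14, 3.14, 3.14, 3.14].

INTERFACE

Orientations are given as a unit quaternion [x, y, z, w].
In Python, from rig import robot gives the robot as it stands.
- The arm moves only by the tool jog_arm, never from a script. Its argument "motion" is one flat list of numbers, 7 for each row, row after row: the shift along the tool's x, y, z scaled (see below), then the turn, a rotation vector about the tool's x, y, z scaled (see below), then the gripper's target within -1 to 1 (shut at 1, half-way at 0, fully open at -1). In form: [x, y, z, rx, ry, rz, hand, x, y, z, rx, ry, rz, hand, ...]. A call has 1 to 12 rows; each row shifts and turns the commanded pose from where the row before left it, along the tool's axes as they then stand; what a row does not reach is not made up. The controller multiplies each number of a shift by 4 cm and each number of a turn by 4 degrees. A row lasts 1/8 s, in which the tool goes at most 62.5 mm and 10.7 degrees, less where a joint would pass 70% of its speed; a pose out of reach is approached as far as the arm can. A call with a number of a shift or a turn outside -1 to 1 is refused whole. A call with a gripper value outside its range is refused whole. The fingers move at their own pace and stop on an object; "grip_force" is the grip in N (left out, the last holds). Time passes only in rows, so rows that do not move let the fingers close. It gives the time, the measured TCP pose, the force, the opening and the grip force at its end, in the units of the state.
- robot.get_obs(): the state, without advancing time (a new reading comes with each control period).
- robot.camera(name): name is "scene" or "top" or "wrist"; returns the picture (400x640x3 uint8, blue, green, red); there is no depth.
- robot.calibration(name): a dict with "fx", "fy", "cx", "cy" (pixels), "R" (3x3) and "t" (3): a world point X has camera coordinates R X + t; the wrist camera has in their place "T_tool_cam" (4x4, takes a point from camera to tool coordinates, whose origin is the TCP and whose axes are the flange's). Camera axes: x right, y down, z forward; pixel columns grow to the right and rows downward; lengths in m; the calibration is good to about 2 mm. A picture is of the moment at which its call begins: read the wrist's pose just before it. calibration takes no time and is no camera call.
- robot.hand_in(): hands the job in; it is judged then, once.
The state is a dict: "time": time; "q": joint angles; "joint_velocities": joint speeds; "joint_torque": joint torques, N m; "position": TCP position; "tool_rot": TCP orientation; "ft_force": force on the tool from outside, world axes, zero at the start; "moment": the same for the moment, N m; "grip_width": finger opening in m; "grip_force": force on a finger pad.
Only numpy, scipy, OpenCV 4.12 (cv2) and the standard library are available. Lean on these libraries where they do the work, as an engineer would, in place of code of your own. Each camera call takes 0.05 s, during which the arm holds its last target. There are 200 camera calls.

## Working session

There is one attempt and no reset: what is moved stays moved. The work goes in short steps, Python scripts to look and compute and a tool call to move; the robot and the scene stay as the last step left them, time stands still between calls to the robot, and variables do not carry over. Pictures are saved under pics/ and viewed, at most 10 in all, crops included, and the job is handed in when it is done.

Besides the shell and the picture viewer there is one more tool, called in YAML: its name, and indented under it one key for each argument. jog_arm: Moves the arm, as the interface text tells. Shifts and turns lie within -1 to 1; 1 stands for 4 cm of shift or 4 degrees of turn. Its arguments: {"type":"object","properties":{"motion":{"type":"array","items":{"type":"number"}},"grip_force":{"type":"number"}},"required":["motion"]}

```bash
ls; mkdir -p pics
cat > h.py <<'E'
import numpy as np,cv2
from rig import robot
from scipy.spatial.transform import Rotation as Ro
def cal(n):
    c=robot.calibration(n); K=np.array([[c['fx'],0,c['cx']],[0,c['fy'],c['cy']],[0,0,1]])
    if n=='wrist':
        o=robot.get_obs(); T=np.eye(4); T[:3,:3]=Ro.from_quat(o['tool_rot']).as_matrix(); T[:3,3]=o['position']
        W=np.linalg.inv(T@np.array(c['T_tool_cam'])); return K,W[:3,:3],W[:3,3]
    return K,np.array(c['R']),np.array(c['t']).ravel()
def ray(C,uv,z):
    K,R,t=C; o=-R.T@t; d=(R.T@np.linalg.inv(K)@np.c_[np.atleast_2d(uv),np.ones(len(np.atleast_2d(uv)))].T).T
    return o+d*((z-o[2])/d[:,2])[:,None]
def proj(C,X):
    K,R,t=C; p=(K@(R@np.atleast_2d(X).T+t[:,None])).T; return p[:,:2]/p[:,2:]
E
python3 - <<'E'
from h import *
for n in('top','scene'):
    cv2.imwrite(f'pics/{n}0.png',robot.camera(n)); C=cal(n); print(n,-C[1].T@C[2],C[0][0,0])
o=robot.get_obs();print(o,robot.tip_reach)
print(robot.calibration('wrist'))
E
```

```text
pics
top [0.36092439 0.01411022 1.28616984] 361.6429071538177
scene [ 0.4366263  -0.97097476  0.93895939] 484.6158931476444
{'time': 0.1, 'q': array([-1.45955879e+00,  5.28336089e-01,  1.43377435e+00, -1.49710861e-05,
        1.18137888e+00, -1.78491691e-01]), 'joint_velocities': array([ 6.80703482e-04, -1.14597852e-03, -4.18569115e-03,  1.19471041e-03,
       -4.19300840e-05,  1.30912962e-03]), 'joint_torque': array([ 2.80518807e-04, -4.40984344e+01, -1.77150142e+01,  6.35021925e-02,
        5.33564086e-02, -3.92735990e-05]), 'position': array([ 0.17851598, -0.59830435,  0.2326922 ]), 'tool_rot': array([ 9.89524603e-01,  1.44361218e-01,  2.49652031e-05, -9.48030757e-04]), 'ft_force': array([-0.19888645, -0.34308439,  0.01985711]), 'moment': array([-0.00478722,  0.01115936, -0.00324006]), 'grip_force': 0.0, 'grip_width': 0.0871371067881528} 0.011
{'fx': 277.38519843896745, 'fy': 277.38519843896745, 'cx': 320.4892526220704, 'cy': 195.5488392592662, 'T_tool_cam': array([[ 3.16136275e-04, -9.59936451e-01, -2.80217613e-01,
         7.64478319e-02],
       [ 9.99999942e-01,  3.39464924e-04, -3.47176507e-05,
         1.43807810e-03],
       [ 1.28450789e-04, -2.80217586e-01,  9.59936502e-01,
        -1.51459938e-01],
       [ 0.00000000e+00,  0.00000000e+00,  0.00000000e+00,
         1.00000000e+00]])}
```

View pics/top0.png

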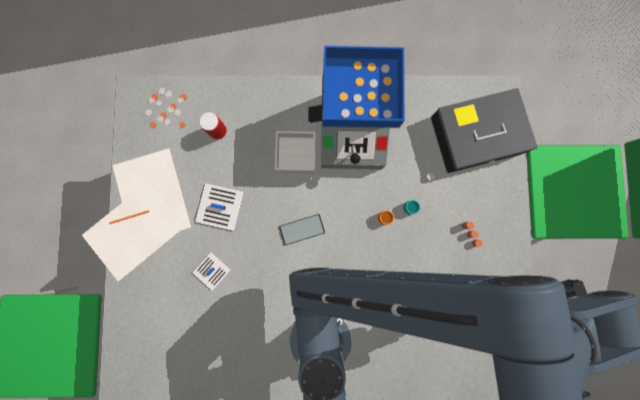

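View pics/scene0.png

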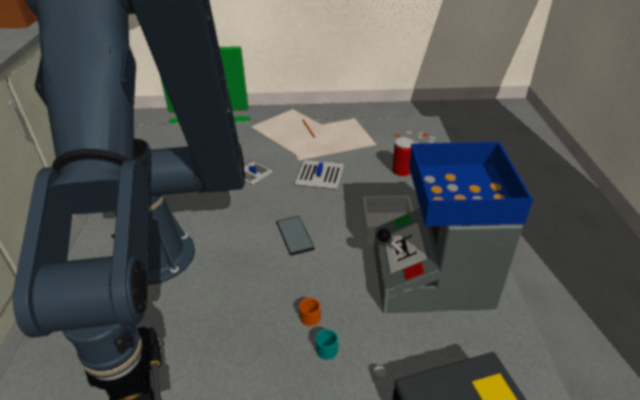

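The top view shows the green tag at (328,142), left of the sorter beside the bay at (296,151), and the red tag at (381,143). The orange cup is at (386,217) and the turquoise look-alike at (412,207). The large cover is at (219,207), a smaller one is at (211,271), and the phone is at (302,229). Next I'll measure these.

Run:
```python
from h import *
im=cv2.imread('pics/top0.png'); C=cal('top'); S=cal('scene'); sc=cv2.imread('pics/scene0.png')
def comps(im,lo,hi,roi,amin=15):
    m=cv2.inRange(cv2.cvtColor(im,cv2.COLOR_BGR2HSV),np.array(lo),np.array(hi)); k=np.zeros_like(m); x0,y0,x1,y1=roi; k[y0:y1,x0:x1]=255; m&=k
    return [c for c in cv2.findContours(m,0,2)[0] if cv2.contourArea(c)>amin]
def show(n,cs,C,z):
    for c in cs:
        (u,v),_,_=r=cv2.minAreaRect(c); P=ray(C,cv2.boxPoints(r),z); print(n,np.round([u,v]),'ctr',ray(C,(u,v),z)[0].round(4),'sides',np.linalg.norm(P[1]-P[0]).round(3),np.linalg.norm(P[2]-P[1]).round(3),'angs',np.degrees(np.arctan2(*(P[1]-P[0])[[1,0]])).round(1))
show('cup',comps(im,(5,150,80),(18,255,255),(365,200,400,235)),C,.045)
show('cupS',comps(sc,(5,150,80),(18,255,255),(290,285,330,335)),S,.045)
show('covers',comps(im,(0,0,170),(180,40,255),(185,175,250,290)),C,.013)
show('bars',comps(im,(105,100,60),(125,255,255),(185,175,250,290),5),C,.043)
show('green',comps(im,(50,80,40),(80,255,255),(315,130,340,155)),C,.13)
show('red',comps(im,(0,150,80),(5,255,255),(370,130,395,155)),C,.13)
show('blue',comps(im,(105,100,60),(125,255,255),(315,40,410,130)),C,.342)
show('phone',comps(im,(80,20,60),(110,120,255),(270,205,335,250)),C,.009)
a=cv2.resize(im[110:240,190:400],None,fx=3.8,fy=3.8,interpolation=2); cv2.imwrite('pics/topc.png',a)
```

```text
cup [386. 217.] ctr [ 0.4209 -0.2244  0.045 ] sides 0.052 0.041 angs -90.2
cupS [310. 312.] ctr [ 0.4185 -0.2479  0.045 ] sides 0.05 0.078 angs -2.7
covers [217. 232.] ctr [0.3717 0.3609 0.013 ] sides 0.227 0.398 angs -90.1
bars [210. 271.] ctr [0.2398 0.3745 0.043 ] sides 0.03 0.009 angs -38.2
bars [218. 206.] ctr [0.4605 0.3532 0.043 ] sides 0.011 0.047 angs -12.5
green [328. 142.] ctr [ 0.6638 -0.0255  0.13  ] sides 0.033 0.043 angs -90.1
red [381. 143.] ctr [ 0.6586 -0.1987  0.13  ] sides 0.033 0.04 angs -90.1
blue [363.  86.] ctr [ 0.7619 -0.1141  0.342 ] sides 0.225 0.225 angs -90.0
```

View pics/topc.png

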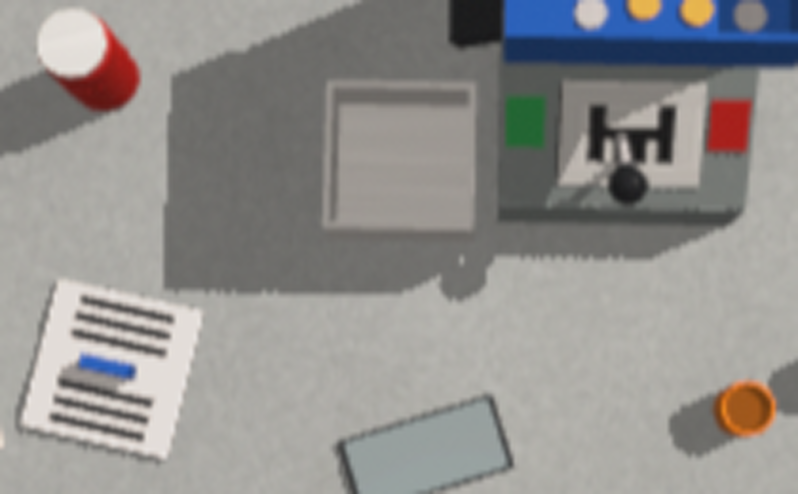

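The dark blob at (460,275) in the crop is the knob's shadow. The crop shows the cover corners and bay rim clearly, and the lever knob at (627,185). Next I'll compute their poses and plan the first move, over the cup.

```bash
cat >> h.py <<'E'
def down(yaw_y,tilt=0,axis='x'):
    "tool pointing down, tool y at yaw_y deg"
    y=np.array([np.cos(np.radians(yaw_y)),np.sin(np.radians(yaw_y)),0]); z=np.array([0,0,-1.]); return np.column_stack([np.cross(y,z),y,z])
def plan(pos,R,n=None,o=None):
    o=o or robot.get_obs(); R0=Ro.from_quat(o['tool_rot']).as_matrix(); d=np.array(pos)-o['position']
    w=Ro.from_matrix(R0.T@R).as_rotvec(); nm=int(np.ceil(max(np.linalg.norm(d)/.038,np.degrees(np.linalg.norm(w))/4,1))); n=n or nm
    A=sum(R0@Ro.from_rotvec(w*i/n).as_matrix() for i in range(n)); s=np.linalg.solve(A,d)
    print('rows',n,'row:',(s/.04).round(3),(np.degrees(w)/n/4).round(3))
E
python3 - <<'E'
from h import *
C=cal('top'); f=lambda a:np.array(a)/3.8+[190,110]
def q(n,a,z):
    P=ray(C,f(np.array(a,float)),z); print(n,P.mean(0).round(4),'lens',[np.linalg.norm(P[i]-P[i-1]).round(3) for i in range(4)],'ang',[np.degrees(np.arctan2(*(P[i]-P[i-1])[[1,0]])).round(1) for i in range(4)])
q('bay',[(323,80),(476,82),(478,231),(322,228)],.065)
q('cover',[(55,280),(202,312),(165,460),(20,428)],.013)
print('can',ray(C,f((75,43)),.115),'black',ray(C,f((475,45)),.0),ray(C,f((475,45)),.15),'coins',ray(C,(431,177),.02))
plan([.421,-.226,.22],down(-1.7))
E
```

```text
bay [0.6486 0.0853 0.065 ] lens [np.float64(0.136), np.float64(0.139), np.float64(0.137), np.float64(0.14)] ang [np.float64(0.1), np.float64(-90.8), np.float64(-179.4), np.float64(88.8)]
cover [0.4585 0.3557 0.013 ] lens [np.float64(0.141), np.float64(0.141), np.float64(0.141), np.float64(0.137)] ang [np.float64(-11.6), np.float64(-102.5), np.float64(167.0), np.float64(77.5)]
can [[0.73685278 0.36633734 0.115     ]] black [[0.77131887 0.01713766 0.        ]] [[0.72345648 0.01678459 0.15      ]] coins [[ 0.56343648 -0.3939374   0.02      ]]
rows 18 row: [ 0.655 -0.074  0.018] [-0.001 -0.001 -0.996]
```

jog_arm:
  motion: [0.655,-0.074,0.018,0,0,-0.996,-1,0.655,-0.074,0.018,0,0,-0.996,-1,0.655,-0.074,0.018,0,0,-0.996,-1,0.655,-0.074,0.018,0,0,-0.996,-1,0.655,-0.074,0.018,0,0,-0.996,-1,0.655,-0.074,0.018,0,0,-0.996,-1,0.655,-0.074,0.018,0,0,-0.996,-1,0.655,-0.074,0.018,0,0,-0.996,-1,0.655,-0.074,0.018,0,0,-0.996,-1,0.655,-0.074,0.018,0,0,-0.996,-1,0.655,-0.074,0.018,0,0,-0.996,-1,0.655,-0.074,0.018,0,0,-0.996,-1]

```text
time: 1.6
position: [0.3963, -0.3807, 0.2245]
tool_rot: [0.846, 0.534, 0.0, -0.0]
ft_force: [0.5, 1.1, 0.7]
grip_width: 0.0868
grip_force: 0.0
```

jog_arm:
  motion: [0.655,-0.074,0.018,0,0,-0.996,-1,0.655,-0.074,0.018,0,0,-0.996,-1,0.655,-0.074,0.018,0,0,-0.996,-1,0.655,-0.074,0.018,0,0,-0.996,-1,0.655,-0.074,0.018,0,0,-0.996,-1,0.655,-0.074,0.018,0,0,-0.996,-1,0,0,0,0,0,0,-1,0,0,0,0,0,0,-1]

```text
time: 2.6
position: [0.4216, -0.2275, 0.2207]
tool_rot: [0.718, 0.696, -0.0, 0.001]
ft_force: [-0.3, 0.3, -0.0]
grip_width: 0.0872
grip_force: 0.0
```

Run:
```python
from h import *
o=robot.get_obs(); print(o['time'],o['position'],o['tool_rot'],o['ft_force'])
C=cal('wrist'); im=robot.camera('wrist'); cv2.imwrite('pics/w1.png',im)
m=cv2.inRange(cv2.cvtColor(im,cv2.COLOR_BGR2HSV),(5,150,60),(18,255,255))
for c in cv2.findContours(m,0,2)[0]:
    if cv2.contourArea(c)>100: print(cv2.boundingRect(c),proj(C,[.421,-.226,.045]),proj(C,o['position']))
# rim ellipse fit: search-free check using top view too
t=robot.camera('top'); m=cv2.inRange(cv2.cvtColor(t,cv2.COLOR_BGR2HSV),(5,150,60),(18,255,255))
print([cv2.boundingRect(c) for c in cv2.findContours(m,0,2)[0] if cv2.contourArea(c)>30])
```

```text
2.6 [ 0.42158147 -0.22749699  0.22069268] [ 7.17660376e-01  6.96392988e-01 -1.38959383e-04  6.09579702e-04] [-0.31715764  0.30575794 -0.03973833]
(299, 158, 40, 44) [[319.88550392 178.3040926 ]] [[320.19503115 245.33896017]]
[(378, 211, 11, 12)]
```

View pics/w1.png

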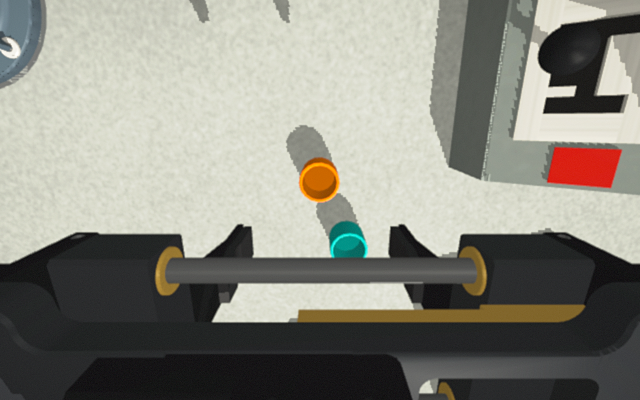

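The wrist view shows the orange cup with its rim centred near (319,182). The turquoise cup sits close by at (348,243), behind it.

Run:
```python
from h import *
C=cal('wrist')
print('far rim+.025',ray(C,(319,202),.045)[0]+[0,.025,0],'near base/rim -.025',ray(C,(319,158),0)[0]-[0,.025,0],ray(C,(319,158),.045)[0]-[0,.025,0])
print('x',ray(C,[(299,180),(339,180)],.045)); print('teal',ray(C,(348,240),.045))
```

```text
far rim+.025 [ 0.41890961 -0.23123425  0.045     ] near base/rim -.025 [ 0.42018162 -0.23349683  0.        ] [ 0.4206513  -0.22673398  0.045     ]
x [[ 0.3956409  -0.22763049  0.045     ]
 [ 0.44395797 -0.22909647  0.045     ]]
teal [[ 0.45461714 -0.30869159  0.045     ]]
```

jog_arm:
  motion: [-0.09,-0.045,0.9,0,0,0,-1,0,0,0.9,0,0,0,-1,0,0,0.9,0,0,0,-1,0,0,0.9,0,0,0,-1,0,0,0.9,0,0,0,-1,0,0,0.42,0,0,0,-1,0,0,0,0,0,0,-1,0,0,0,0,0,0,1,0,0,0,0,0,0,1,0,0,0,0,0,0,1,0,0,0,0,0,0,1]
  grip_force: 15

```text
time: 4.08
position: [0.4195, -0.2303, 0.0243]
tool_rot: [0.717, 0.697, 0.0, 0.0]
ft_force: [0.1, -0.0, 0.9]
grip_width: 0.0549
grip_force: 0.0
```

jog_arm:
  motion: [0,0,0,0,0,0,1,0,0,0,0,0,0,1,0,0,-0.8,0,0,0,1,0,0,-1,0,0,0,1,0,0,-1,0,0,0,1,0,0,-1,0,0,0,1,0,0,-1,0,0,0,1,0,0,-0.5,0,0,0,1]

```text
time: 5.08
position: [0.4197, -0.2305, 0.2378]
tool_rot: [0.717, 0.697, 0.0, 0.002]
ft_force: [0.2, -0.1, -1.7]
grip_width: 0.0487
grip_force: 15.0
```

Run:
```python
from h import *
o=robot.get_obs(); print(o['time'],o['position'],o['grip_width'],o['grip_force'])
plan([.62,.06,.30],down(-1))
```

```text
5.075 [ 0.41966772 -0.23045919  0.23780262] 0.04872927115880202 14.999989718225848
rows 10 row: [ 0.738  0.483 -0.156] [ 0.003  0.003 -0.017]
```

jog_arm:
  motion: [1,0,-0.1,0,0,0,1,1,0,-0.1,0,0,0,1,1,0,-0.1,0,0,0,1,1,0,-0.1,0,0,0,1,1,0,-0.1,0,0,0,1,1,0,-0.1,0,0,0,1,1,0.5,0,0,0,0,1,0.6,0.8,0,0,0,0,1,0,0.6,0,0,0,0,1,0,0,0,0,0,0,1,0,0,0,0,0,0,1]

```text
time: 6.45
position: [0.5026, 0.0714, 0.2592]
tool_rot: [0.717, 0.697, -0.001, -0.001]
ft_force: [-0.5, -0.4, -1.7]
grip_width: 0.0486
grip_force: 15.0
```

Run:
```python
from h import *
o=robot.get_obs(); print(o['time'],o['position'],o['tool_rot'])
im=robot.camera('wrist'); cv2.imwrite('pics/w2.png',im)
C=cal('wrist'); print(proj(C,[[.6486,.0853,.065],[.58,.0853,.065],[.717,.0853,.065]]))
```

```text
6.45 [0.50260294 0.07139853 0.25915616] [ 0.71749702  0.69656013 -0.0009626  -0.00104488]
[[437.16238516 162.14690988]
 [382.26890445 163.71821203]
 [492.14886217 160.57294575]]
```

View pics/w2.png

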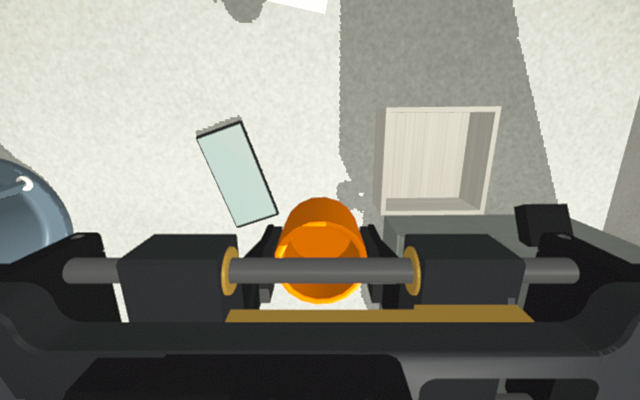

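The cup is held upright. The bay's rim corners are at (386,108), (502,107), (488,212) and (381,214). The black box on the sorter's side has its nearest corner at (516,205). I'll triangulate that corner and locate the bay.

Run:
```python
from h import *
T=cal('top'); W=cal('wrist')
P=ray(W,[(386,108),(502,107),(488,212),(381,214)],.065); print(P.round(4),P.mean(0))
for i in range(4): d=P[i]-P[i-1]; print(np.linalg.norm(d).round(4),np.degrees(np.arctan2(d[1],d[0])).round(1))
a=np.array((450,45))/3.8+[190,110]; b=(516,205)
for z in np.arange(0,.36,.04): print(z.round(2),ray(T,a,z)[0].round(3),ray(W,b,z)[0].round(3))
```

```text
[[0.5823 0.152  0.065 ]
 [0.7195 0.149  0.065 ]
 [0.7213 0.0171 0.065 ]
 [0.5805 0.0182 0.065 ]] [0.6508919  0.08407661 0.065     ]
0.1338 89.3
0.1373 -1.2
0.132 -89.2
0.1408 179.5
0.0 [0.771 0.041 0.   ] [0.804 0.003 0.   ]
0.04 [0.759 0.04  0.04 ] [0.775 0.017 0.04 ]
0.08 [0.746 0.039 0.08 ] [0.746 0.031 0.08 ]
0.12 [0.733 0.039 0.12 ] [0.717 0.045 0.12 ]
0.16 [0.72  0.038 0.16 ] [0.687 0.059 0.16 ]
0.2 [0.708 0.037 0.2  ] [0.658 0.073 0.2  ]
0.24 [0.695 0.036 0.24 ] [0.629 0.087 0.24 ]
0.28 [0.682 0.035 0.28 ] [0.6   0.101 0.28 ]
0.32 [0.669 0.034 0.32 ] [0.571 0.115 0.32 ]
```

jog_arm:
  motion: [0.205,0.853,0,0,0,0,1,0.205,0.853,0,0,0,0,1,0.205,0.853,0,0,0,0,1,0.205,0.853,0,0,0,0,1,0,0,0,0,0,0,1,0,0,0.9,0,0,0,1,0,0,1,0,0,0,1,0,0,1,0,0,0,1,0,0,0.6,0,0,0,1,0,0,0,0,0,0,1]

```text
time: 7.75
position: [0.6381, 0.0998, 0.1178]
tool_rot: [0.718, 0.696, -0.003, -0.003]
ft_force: [0.1, 1.2, -0.0]
grip_width: 0.0485
grip_force: 15.0
```

jog_arm:
  motion: [0,0.04,0.7,0,0,0,1,0,0,0.7,0,0,0,1,0,0,0.6,0,0,0,1,0,0,0.13,0,0,0,1,0,0,0,0,0,0,1,0,0,0,0,0,0,1]

```text
time: 8.5
position: [0.6442, 0.1001, 0.0363]
tool_rot: [0.717, 0.697, 0.001, 0.001]
ft_force: [-0.4, 0.4, -1.0]
grip_width: 0.0485
grip_force: 15.0
```

jog_arm:
  motion: [0,0,0.06,0,0,0,1,0,0,0.05,0,0,0,1,0,0,0.03,0,0,0,1,0,0,0,0,0,0,1]

```text
time: 9.0
position: [0.6433, 0.1002, 0.0301]
tool_rot: [0.717, 0.697, 0.0, 0.0]
ft_force: [-1.6, -1.3, 6.8]
grip_width: 0.0485
grip_force: 15.0
```

Contact with the floor. Release and rise.

jog_arm:
  motion: [0,0,-0.02,0,0,0,-0.4,0,0,0,0,0,0,-0.4,0,0,0,0,0,0,-0.4,0,0,0,0,0,0,-0.4,0,0,-0.3,0,0,0,-0.4,0,0,-0.6,0,0,0,-0.4,0,0,-1,0,0,0,-0.4,0,0,-1,0,0,0,-0.4,0,0,-1,0,0,0,-0.4,0,0,-1,0,0,0,-0.6,0,0,-0.5,0,0,0,-1,0,0,0,0,0,0,-1]

```text
time: 10.5
position: [0.6443, 0.1002, 0.2488]
tool_rot: [0.717, 0.697, 0.002, 0.002]
ft_force: [-0.5, -0.8, -0.5]
grip_width: 0.0817
grip_force: 0.0
```

Run:
```python
from h import *
o=robot.get_obs(); print(o['time'],o['position'],o['tool_rot'])
im=robot.camera('wrist'); cv2.imwrite('pics/w3.png',im)
W=cal('wrist'); m=cv2.inRange(cv2.cvtColor(im,cv2.COLOR_BGR2HSV),(5,150,60),(18,255,255))
for c in cv2.findContours(m,0,2)[0]:
    if cv2.contourArea(c)>100: x,y,w,h=cv2.boundingRect(c); print((x,y,w,h),ray(W,(x+w/2,y+h-w/2),.051))
plan([.4585,.3557,.25],down(-12.5))
```

```text
10.5 [0.64431173 0.10023938 0.24877593] [0.7173701  0.69668654 0.00200063 0.0019999 ]
(301, 154, 37, 41) [[0.64227112 0.09974783 0.051     ]]
rows 9 row: [ 0.648 -0.591 -0.009] [ 0.003 -0.     0.301]
```

View pics/w3.png

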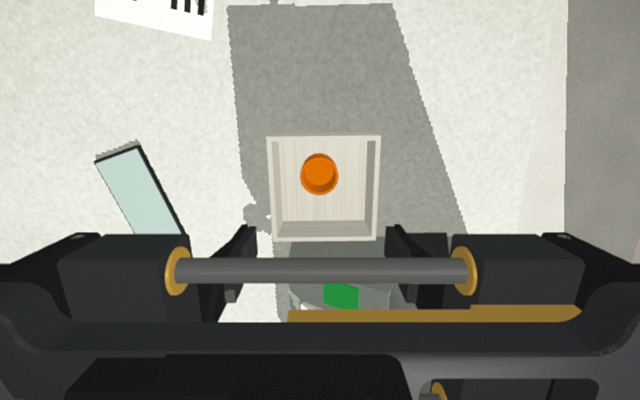

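The cup stands upright on the bay floor at (319,174), and the rim corners are at (266,137), (381,135), (377,240) and (273,242). Now to the cover.

jog_arm:
  motion: [0.648,-0.591,0,0,0,0.301,-1,0.648,-0.591,0,0,0,0.301,-1,0.648,-0.591,0,0,0,0.301,-1,0.648,-0.591,0,0,0,0.301,-1,0.648,-0.591,0,0,0,0.301,-1,0.648,-0.591,0,0,0,0.301,-1,0.648,-0.591,0,0,0,0.301,-1,0.648,-0.591,0,0,0,0.301,-1,0.648,-0.591,0,0,0,0.301,-1,0,0,0,0,0,0,-1,0,0,0,0,0,0,-1]

```text
time: 11.92
position: [0.4582, 0.355, 0.2448]
tool_rot: [0.78, 0.626, -0.001, 0.0]
ft_force: [-0.2, 0.3, -0.3]
grip_width: 0.0871
grip_force: 0.0
```

Run:
```python
from h import *
o=robot.get_obs(); print(o['time'],o['position'],o['tool_rot'])
im=robot.camera('wrist'); cv2.imwrite('pics/w4.png',im)
W=cal('wrist'); m=cv2.inRange(cv2.cvtColor(im,cv2.COLOR_BGR2HSV),(105,100,40),(125,255,255))
for c in cv2.findContours(m,0,2)[0]:
    if cv2.contourArea(c)>50:
        r=cv2.minAreaRect(c); P=ray(W,cv2.boxPoints(r),.043); print(r,P.mean(0),P.round(4).tolist())
        print([(np.linalg.norm(P[i]-P[i-1]).round(4),np.degrees(np.arctan2(*(P[i]-P[i-1])[[1,0]])).round(1)) for i in range(4)])
```

```text
11.925 [0.45816019 0.3550396  0.24476157] [ 7.79844131e-01  6.25972852e-01 -1.05205788e-03  1.08993808e-04]
((162.30001831054688, 190.90000915527344), (26.385601043701172, 12.074767112731934), 26.56505012512207) [0.24980893 0.3789034  0.043     ] [[0.2313, 0.3838, 0.043], [0.2439, 0.396, 0.043], [0.2683, 0.3742, 0.043], [0.2558, 0.3616, 0.043]]
[(np.float64(0.0331), np.float64(137.8)), (np.float64(0.0175), np.float64(44.1)), (np.float64(0.0327), np.float64(-41.8)), (np.float64(0.0177), np.float64(-134.7))]
((322.5, 174.5), (35.0, 9.0), 90.0) [0.46123583 0.35430663 0.043     ] [[0.4606, 0.3782, 0.043], [0.4718, 0.3757, 0.043], [0.4621, 0.3304, 0.043], [0.4504, 0.333, 0.043]]
[(np.float64(0.0463), np.float64(77.3)), (np.float64(0.0115), np.float64(-12.5)), (np.float64(0.0463), np.float64(-102.2)), (np.float64(0.0119), np.float64(167.5))]
```

View pics/w4.png

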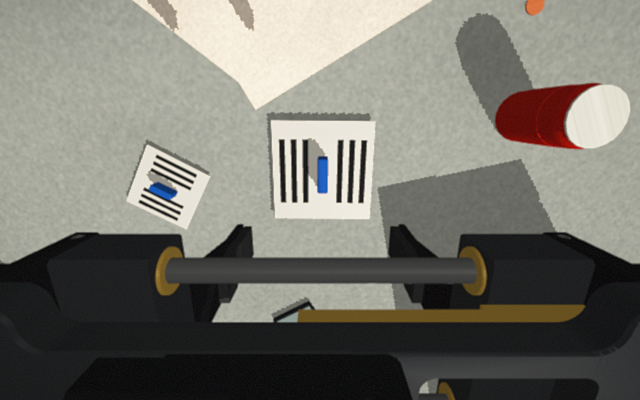

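The bar at (322,174) lines up with the jaws. I'll descend and grasp it.

jog_arm:
  motion: [0,0.075,1,0,0,0,-1,0,0,1,0,0,0,-1,0,0,1,0,0,0,-1,0,0,1,0,0,0,-1,0,0,0.8,0,0,0,-1,0,0,0.55,0,0,0,-1,0,0,0,0,0,0,-1,0,0,0,0,0,0,-1,0,0,0,0,0,0,-1]
  grip_force: 35

```text
time: 13.1
position: [0.4624, 0.3552, 0.033]
tool_rot: [0.78, 0.626, 0.001, 0.0]
ft_force: [-0.0, 0.8, 0.3]
grip_width: 0.0866
grip_force: 0.0
```

jog_arm:
  motion: [0,0,0.1,0,0,0,-1,0,0,0,0,0,0,0,0,0,0,0,0,0,1,0,0,0,0,0,0,1,0,0,0,0,0,0,1,0,0,0,0,0,0,1,0,0,0,0,0,0,1,0,0,0,0,0,0,1,0,0,0,0,0,0,1,0,0,0,0,0,0,1]

```text
time: 14.35
position: [0.4612, 0.355, 0.0278]
tool_rot: [0.78, 0.626, -0.0, -0.0]
ft_force: [-1.2, -0.0, -0.2]
grip_width: 0.0138
grip_force: 35.0
```

jog_arm:
  motion: [0,0,-0.3,0,0,0,1,0,0,-0.7,0,0,0,1,0,0,-1,0,0,0,1,0,0,-1,0,0,0,1,0,0,-0.5,0,0,0,1,0,0,0,0,0,0,1]

```text
time: 15.1
position: [0.4624, 0.3556, 0.1701]
tool_rot: [0.78, 0.626, 0.002, 0.001]
ft_force: [0.8, 0.0, -1.2]
grip_width: 0.0139
grip_force: 35.0
```

Run:
```python
from h import *
o=robot.get_obs(); print(o['time'],o['position'],o['tool_rot'],o['grip_width'],o['moment'])
im=robot.camera('wrist'); cv2.imwrite('pics/w5.png',im)
plan([.650,.085,.17],down(-.9))
```

```text
15.1 [0.4624174  0.35559445 0.17010838] [7.79962553e-01 6.25821373e-01 2.39935905e-03 5.18551449e-04] 0.013918038454418184 [-0.06012968 -0.05083048  0.01455193]
rows 9 row: [-0.678  0.617 -0.004] [ 0.002 -0.001 -0.323]
```

View pics/w5.png

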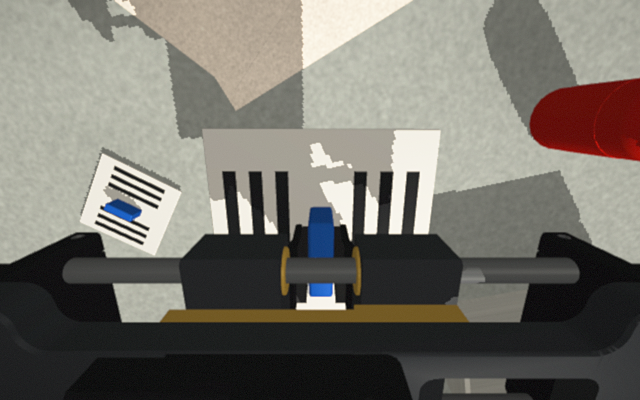

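The cover is held level, with its far edge running from (204,129) to (440,128). I'll compute its offset in the hand and refine the bay pose from the previous view.

Run:
```python
from h import *
import h
o=robot.get_obs()
W=cal('wrist'); P=ray(W,[(204,129),(440,128)],o['position'][2]-.015); Rt=Ro.from_quat(o['tool_rot']).as_matrix()
print('edge in tool (x should be .07):',((P-o['position'])@Rt).round(4))
# w3 pose
class F: pass
o3=dict(position=np.array([0.64431173,0.10023938,0.24877593]),tool_rot=[0.7173701,0.69668654,0.00200063,0.0019999])
c=robot.calibration('wrist');T=np.eye(4);T[:3,:3]=Ro.from_quat(o3['tool_rot']).as_matrix();T[:3,3]=o3['position'];M=np.linalg.inv(T@c['T_tool_cam'])
C3=(W[0],M[:3,:3],M[:3,3]); P=ray(C3,[(266,137),(381,135),(377,240),(273,242)],.065); print(P.round(4),P.mean(0))
d=P[1]-P[0]; e=P[0]-P[3]; print(np.degrees(np.arctan2(d[1],d[0])),np.degrees(np.arctan2(-e[0],e[1])))
```

```text
edge in tool (x should be .07): [[ 0.0673 -0.0677  0.015 ]
 [ 0.0679  0.0702  0.0151]]
[[0.5825 0.1521 0.065 ]
 [0.7188 0.1504 0.065 ]
 [0.7178 0.0145 0.065 ]
 [0.5803 0.0158 0.065 ]] [0.64987156 0.08318556 0.065     ]
-0.7001813236204634 -0.9112645796651027
```

jog_arm:
  motion: [-0.676,0.615,-0.004,0,0,-0.323,1,-0.676,0.615,-0.004,0,0,-0.323,1,-0.676,0.615,-0.004,0,0,-0.323,1,-0.676,0.615,-0.004,0,0,-0.323,1,-0.676,0.615,-0.004,0,0,-0.323,1,-0.676,0.615,-0.004,0,0,-0.323,1,-0.676,0.615,-0.004,0,0,-0.323,1,-0.676,0.615,-0.004,0,0,-0.323,1,-0.676,0.615,-0.004,0,0,-0.323,1,0,0,0,0,0,0,1,0,0,0,0,0,0,1]

```text
time: 16.52
position: [0.6479, 0.086, 0.1675]
tool_rot: [0.713, 0.701, -0.001, -0.002]
ft_force: [0.9, 0.1, -1.8]
grip_width: 0.0139
grip_force: 35.0
```

Run:
```python
from h import *
o=robot.get_obs(); print(o['position'])
plan([.649,.086,.095],down(-.9),4)
```

```text
[0.64788513 0.0860345  0.16745259]
rows 4 row: [-0.     0.008  0.453] [-0.015 -0.002 -0.002]
```

jog_arm:
  motion: [0,0.01,0.45,0,0,0,1,0,0,0.45,0,0,0,1,0,0,0.45,0,0,0,1,0,0,0.35,0,0,0,1,0,0,0.1,0,0,0,1,0,0,0.1,0,0,0,1,0,0,0,0,0,0,1,0,0,0,0,0,0,1]

```text
time: 17.52
position: [0.6503, 0.0857, 0.0939]
tool_rot: [0.713, 0.702, 0.0, 0.0]
ft_force: [-0.2, 0.0, -1.5]
grip_width: 0.014
grip_force: 35.0
```

jog_arm:
  motion: [0,0,0.06,0,0,0,1,0,0,0.06,0,0,0,1,0,0,0.06,0,0,0,1,0,0,0.04,0,0,0,1,0,0,0,0,0,0,1,0,0,0,0,0,0,1]

```text
time: 18.27
position: [0.6498, 0.0858, 0.0848]
tool_rot: [0.713, 0.702, -0.0, -0.0]
ft_force: [-1.8, -0.1, 3.9]
grip_width: 0.0135
grip_force: 35.0
```

Seated, with contact at the expected height. Release and rise.

jog_arm:
  motion: [0,0,0,0,0,0,0,0,0,0,0,0,0,0,0,0,0,0,0,0,-0.5,0,0,0,0,0,0,-0.5,0,0,-0.4,0,0,0,-0.5,0,0,-1,0,0,0,-0.5,0,0,-1,0,0,0,0,0,0,-1,0,0,0,0.5,0,0,-1,0,0,0,1,0,0,0,0,0,0,1]

```text
time: 19.52
position: [0.6524, 0.0858, 0.2662]
tool_rot: [0.713, 0.702, 0.004, 0.004]
ft_force: [0.6, 0.4, -0.0]
grip_width: 0.0333
grip_force: 0.0
```

Run:
```python
from h import *
o=robot.get_obs(); print(o['time'],o['position'],o['tool_rot'])
W=cal('wrist'); w=robot.camera('wrist'); cv2.imwrite('pics/w6.png',w)
c=np.array([.6499,.0838]); 
t=robot.camera('scene'); T=cal('scene')
# cover in wrist: white contour
m=cv2.inRange(cv2.cvtColor(w,cv2.COLOR_BGR2HSV),(105,100,40),(125,255,255))
for k in cv2.findContours(m,0,2)[0]:
    if cv2.contourArea(k)>50: r=cv2.minAreaRect(k); print(r,ray(W,r[0],.1),'ang')
a=cv2.resize(t[170:320,330:540],None,fx=2.6,fy=2.6,interpolation=2); b=cv2.resize(w,None,fx=.4*2,fy=.4*2)[:,:]
n=np.zeros((390,546,3),np.uint8)+0; n[:]=a[:390,:546]
cv2.imwrite('pics/both.png',cv2.resize(np.vstack([cv2.resize(w,(546,341)),a]),None,fx=.82,fy=.82))
```

```text
19.525 [0.65244817 0.0857883  0.26621759] [0.71254409 0.701607   0.00368124 0.00387014]
((489.0, 386.5), (13.0, 34.0), 90.0) [[ 0.90267181 -0.23496282  0.1       ]] ang
((317.0, 181.5), (39.0, 10.0), 90.0) [[0.65009638 0.08575185 0.1       ]] ang
```

View pics/both.png

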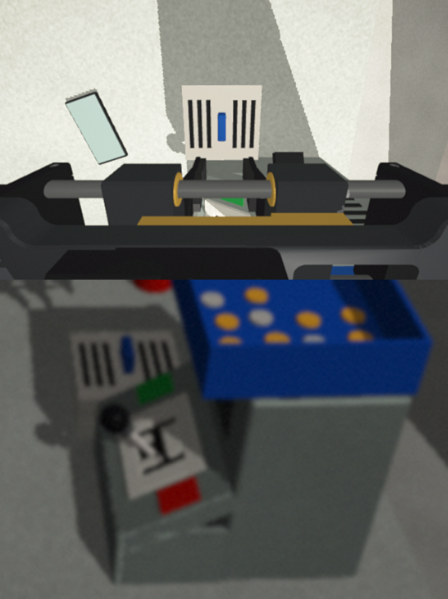

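The wrist half of the view shows the cover square on the rim, with its bar at x=.650, y=.086. The scene half shows it flat, and the lever knob at scene (384,235). I'll triangulate the knob and the lip.

Run:
```python
from h import *
T=cal('top');S=cal('scene')
def cen(im,roi):
    x0,y0,x1,y1=roi; g=cv2.cvtColor(im,cv2.COLOR_BGR2GRAY)[y0:y1,x0:x1]; m=cv2.inRange(g,0,42); c=max(cv2.findContours(m,0,2)[0],key=cv2.contourArea); print(cv2.boundingRect(c)); (u,v),r=cv2.minEnclosingCircle(c); return np.array([u+x0,v+y0]),r
a,ra=cen(cv2.imread('pics/top0.png'),(343,150,366,170)); b,rb=cen(cv2.imread('pics/scene0.png'),(368,220,400,252)); print(a,ra,b,rb)
def tri(a,b):
    P=[np.array(C[0]@np.c_[C[1],C[2]]) for C in (T,S)]; X=cv2.triangulatePoints(P[0],P[1],np.array(a,float).reshape(2,1),np.array(b,float).reshape(2,1)); X=(X[:3]/X[3]).ravel(); return X,np.abs(proj(T,X)-a).max(),np.abs(proj(S,X)-b).max()
K=tri(a,b);print('knob',K)
im=cv2.imread('pics/top0.png'); m=cv2.inRange(cv2.cvtColor(im,cv2.COLOR_BGR2HSV),(105,100,40),(125,255,255)); ys=np.where(m[:,350])[0]; print('blue rows',ys[ys<140].max(),ray(T,(363,ys[ys<140].max()+.5),.277))
for n,p in(('green',(328,142)),('red',(381,143))): print(n,ray(T,p,.13))
th=np.radians(-.9);Rz=Ro.from_euler('z',th).as_matrix()
pv=K[0]-Rz@[-.1003,0,.1115]; print('pivot',pv,'sorter org',pv-Rz@[-.005,0,.037])
```

```text
(8, 4, 8, 9)
(6, 0, 26, 32)
[354.80000019 158.        ] 4.386442184448242 [386.5 235.5] 19.91240692138672
knob (array([ 0.60769682, -0.11042186,  0.14769446]), np.float64(0.7993330714724038), np.float64(0.5787963192416896))
blue rows 126 [[ 0.66905568 -0.1209917   0.277     ]]
green [[ 0.66217224 -0.02545825  0.13      ]]
red [[ 0.65855281 -0.19866895  0.13      ]]
pivot [ 0.70798444 -0.11199731  0.03619446] sorter org [ 0.71298382 -0.11207584 -0.00080554]
```

jog_arm:
  motion: [0,-0.8,-0.2,0,0,0,0,0,-0.95,-0.2,0,0,0,0,0,-0.95,-0.2,0,0,0,0,0,-0.95,-0.2,0,0,0,0,0,-0.95,-0.2,0,0,0,-1,0,-0.5,0,0,0,0,-1]

```text
time: 20.38
position: [0.4429, 0.0891, 0.2996]
tool_rot: [0.713, 0.702, -0.001, -0.001]
ft_force: [0.5, -0.7, -0.8]
grip_width: 0.0562
grip_force: 0.0
```

```bash
cat >> h.py <<'E'
RZ=Ro.from_euler('z',-.9,degrees=True).as_matrix()
def tilt(t):
    s,c=np.sin(np.radians(t)),np.cos(np.radians(t)); return RZ@np.array([[-c,0,s],[0,1,0],[-s,0,-c]])
PV=np.array([.708,-.112,.037])
def knob(fb,lr):
    a=-np.pi/6+fb; d=Ro.from_euler('y',a).as_matrix()@[0,np.sin(lr),np.cos(lr)]; return PV+RZ@(.15*d)
E
python3 - <<'E'
from h import *
o=robot.get_obs(); print(o['time'],o['position'])
R=tilt(40); k=knob(-.21,0); print(k)
plan(k+R[:,2]*(.008-.12),R)
E
```

```text
20.375 [0.44293759 0.0891418  0.29958731]
[ 0.60758034 -0.11042248  0.14841545]
rows 25 row: [-0.204 -0.084  0.133] [-0.314 -0.315 -0.859]
```

jog_arm:
  motion: [-0.204,-0.084,0.133,-0.314,-0.315,-0.859,-1,-0.204,-0.084,0.133,-0.314,-0.315,-0.859,-1,-0.204,-0.084,0.133,-0.314,-0.315,-0.859,-1,-0.204,-0.084,0.133,-0.314,-0.315,-0.859,-1,-0.204,-0.084,0.133,-0.314,-0.315,-0.859,-1,-0.204,-0.084,0.133,-0.314,-0.315,-0.859,-1,-0.204,-0.084,0.133,-0.314,-0.315,-0.859,-1,-0.204,-0.084,0.133,-0.314,-0.315,-0.859,-1,-0.204,-0.084,0.133,-0.314,-0.315,-0.859,-1,-0.204,-0.084,0.133,-0.314,-0.315,-0.859,-1,-0.204,-0.084,0.133,-0.314,-0.315,-0.859,-1,-0.204,-0.084,0.133,-0.314,-0.315,-0.859,-1]

```text
time: 21.88
position: [0.4448, -0.0194, 0.2468]
tool_rot: [0.408, 0.895, -0.002, 0.18]
ft_force: [0.2, 0.7, 0.5]
grip_width: 0.087
grip_force: 0.0
```

jog_arm:
  motion: [-0.204,-0.084,0.133,-0.314,-0.315,-0.859,-1,-0.204,-0.084,0.133,-0.314,-0.315,-0.859,-1,-0.204,-0.084,0.133,-0.314,-0.315,-0.859,-1,-0.204,-0.084,0.133,-0.314,-0.315,-0.859,-1,-0.204,-0.084,0.133,-0.314,-0.315,-0.859,-1,-0.204,-0.084,0.133,-0.314,-0.315,-0.859,-1,-0.204,-0.084,0.133,-0.314,-0.315,-0.859,-1,-0.204,-0.084,0.133,-0.314,-0.315,-0.859,-1]

```text
time: 22.88
position: [0.4933, -0.083, 0.233]
tool_rot: [0.167, 0.944, -0.002, 0.286]
ft_force: [0.5, 0.3, 0.1]
grip_width: 0.0867
grip_force: 0.0
```

Run:
```python
from h import *
o=robot.get_obs(); print(o['time'],o['position'],o['q'].round(3))
R=tilt(40); k=knob(-.21,0)
plan(k+R[:,2]*(.008-.12),R)
```

```text
22.875 [ 0.49332764 -0.08295328  0.23299084] [-0.493  0.24   2.16   0.749  0.248 -2.399]
rows 5 row: [-0.196 -0.087  0.128] [-0.313 -0.314 -0.862]
```

Run:
```python
from h import *
R=tilt(32); k=knob(-.21,0); print(R[:,2])
plan(k+R[:,2]*(.008-.10),R,7)
```

```text
[ 0.52985389 -0.00832361 -0.8480481 ]
rows 7 row: [-0.198 -0.05   0.152] [-0.18   0.059 -0.629]
```

jog_arm:
  motion: [-0.198,-0.05,0.152,-0.18,0.059,-0.629,-1,-0.198,-0.05,0.152,-0.18,0.059,-0.629,-1,-0.198,-0.05,0.152,-0.18,0.059,-0.629,-1,-0.198,-0.05,0.152,-0.18,0.059,-0.629,-1,-0.198,-0.05,0.152,-0.18,0.059,-0.629,-1,-0.198,-0.05,0.152,-0.18,0.059,-0.629,-1,-0.198,-0.05,0.152,-0.18,0.059,-0.629,-1,0,0,0,0,0,0,-1,0,0,0,0,0,0,-1]

```text
time: 24.0
position: [0.5594, -0.1096, 0.2276]
tool_rot: [0.008, 0.961, -0.002, 0.276]
ft_force: [0.4, 0.6, -0.3]
grip_width: 0.0868
grip_force: 0.0
```

Run:
```python
from h import *
o=robot.get_obs(); print(o['time'],o['position'],o['q'].round(3))
R=tilt(32); k=knob(-.21,0); plan(k+R[:,2]*.008,R,4)
W=cal('wrist'); im=robot.camera('wrist'); print(proj(W,k),proj(W,o['position']))
cv2.imwrite('pics/w7.png',im)
```

```text
24.0 [ 0.55938725 -0.10962394  0.22761798] [-0.529  0.338  1.989  0.717  0.407 -2.689]
rows 4 row: [0.008 0.    0.629] [-0.004  0.006 -0.006]
[[322.06395714 200.03754236]] [[322.79951986 247.38934974]]
```

View pics/w7.png

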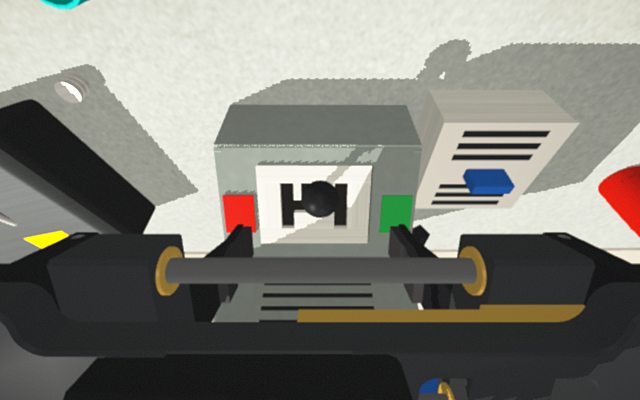

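The knob is at (319,199), where predicted. The green slot is at the right of the image, with its tag at (396,213), and the cover looks flat. Approach and grasp the knob.

jog_arm:
  motion: [0,-0.03,0.63,0,0,0,-1,0,-0.02,0.63,0,0,0,-1,0,0,0.63,0,0,0,-1,0,0,0.63,0,0,0,-1,0,0,0,0,0,0,-1,0,0,0,0,0,0,0,0,0,0,0,0,0,1,0,0,0,0,0,0,1,0,0,0,0,0,0,1]
  grip_force: 15

```text
time: 25.18
position: [0.6176, -0.1119, 0.1488]
tool_rot: [0.01, 0.963, -0.004, 0.271]
ft_force: [-0.7, -0.3, 0.2]
grip_width: 0.0551
grip_force: 0.0
```

Run:
```python
from h import *
o=robot.get_obs(); print(o['time'],o['position'],o['q'].round(3),o['ft_force'].round(1),o['grip_width'],o['grip_force'])
R=tilt(32); k=knob(-.21,0); g=o['position']-Ro.from_quat(o['tool_rot']).as_matrix()[:,2]*.008; print('grasp',g,'knob',k)
for a in [(0,0),(0,.2),(0,.28),(0,.34),(0,.4),(.24,.34)]: d=knob(*a)-k; print(a,d.round(4),(R.T@d/.04).round(3))
```

```text
25.175 [ 0.61763285 -0.11185372  0.14884411] [-0.463  0.547  1.915  0.918  0.282 -2.854] [-0.7 -0.3  0.2] 0.055080097476061796 0.0
grasp [ 0.61346142 -0.11174541  0.15566961] knob [ 0.60758034 -0.11042248  0.14841545]
(0, 0) [ 0.0254 -0.0004  0.0185] [-0.784 -0.    -0.055]
(0, 0.2) [0.0274 0.0294 0.0159] [-0.782  0.745  0.02 ]
(0, 0.28) [0.029  0.041  0.0134] [-0.779  1.036  0.091]
(0, 0.34) [0.0305 0.0495 0.0111] [-0.777  1.251  0.159]
(0, 0.4) [0.0323 0.0579 0.0082] [-0.774  1.46   0.241]
(0.24, 0.34) [0.0616 0.0491 0.0243] [-1.613  1.251  0.29 ]
```

```bash
cat >> h.py <<'E'
def tiltaz(t,az):
    t,az=np.radians([t,az]); z=np.array([np.sin(t)*np.cos(az),np.sin(t)*np.sin(az),-np.cos(t)]); y=np.array([0,np.cos(t),np.sin(t)*np.sin(az)]); y/=np.linalg.norm(y)
    return RZ@np.column_stack([np.cross(y,z),y,z])
E
python3 - <<'E'
from h import *
o=robot.get_obs()
R=tiltaz(32,-18); k=knob(-.21,0)
plan(o['position']-R[:,2]*.03,R,4)
E
```

```text
rows 4 row: [-0.002  0.019 -0.187] [ 0.567  0.071 -0.364]
```

jog_arm:
  motion: [0,0,-0.4,0,0,0,-1,0,0,-0.4,0.75,0,0.2,-1,0,0,0,0.75,0.1,-0.4,-1,0,0,0,0.75,0.1,-0.6,-1,0,0,0,0,0.1,-0.6,-1,0,0,0,0,0,0,-1]

```text
time: 25.92
position: [0.6007, -0.1116, 0.1755]
tool_rot: [-0.013, 0.963, -0.087, 0.256]
ft_force: [0.6, -0.2, 0.3]
grip_width: 0.0866
grip_force: 0.0
```

Run:
```python
from h import *
o=robot.get_obs(); print(o['time'],o['position'],o['q'].round(3))
R=tiltaz(32,-18); k=knob(-.21,0); plan(o['position'],R,1)
plan(k+R[:,2]*.008,R,3)
```

```text
25.925 [ 0.60073149 -0.11156061  0.17545835] [-0.384  0.48   1.936  0.198  0.183 -2.166]
rows 1 row: [-0.  0. -0.] [ 0.164 -0.119 -0.161]
rows 3 row: [0.06  0.05  0.285] [ 0.055 -0.04  -0.054]
```

Run:
```python
from h import *
R=tiltaz(30,-16); k=knob(-.21,0)+[0,-.001,0]; plan(k+R[:,2]*.008,R,3)
```

```text
rows 3 row: [0.06  0.041 0.288] [-0.082  0.089  0.024]
```

jog_arm:
  motion: [0.06,0.041,0.288,-0.082,0.089,0.024,-1,0.06,0.041,0.288,-0.082,0.089,0.024,-1,0.06,0.041,0.288,-0.082,0.089,0.024,-1,0,0,0,0,0,0,-1]

```text
time: 26.42
position: [0.611, -0.1126, 0.1396]
tool_rot: [-0.012, 0.966, -0.078, 0.245]
ft_force: [0.4, 0.2, 0.8]
grip_width: 0.0871
grip_force: 0.0
```

Run:
```python
from h import *
o=robot.get_obs(); print(o['time'],o['position'],o['q'].round(3),o['ft_force'].round(1))
R=tiltaz(30,-16); k=knob(-.21,0)+[0,-.001,0]; plan(k+R[:,2]*.008,R,1)
for a in [(0,0),(0,.2),(0,.28),(0,.34),(0,.4),(.24,.34)]: d=knob(*a)-k; print(a,d.round(4),(R.T@d/.04).round(3))
print(R)
```

```text
26.425 [ 0.6109703  -0.11264547  0.13962909] [-0.383  0.556  1.919  0.287  0.153 -2.25 ] [0.4 0.2 0.8]
rows 1 row: [-0.032 -0.006 -0.035] [ 0.006 -0.041 -0.012]
(0, 0) [0.0254 0.0006 0.0185] [-0.778 -0.048 -0.098]
(0, 0.2) [0.0274 0.0304 0.0159] [-0.837  0.698 -0.127]
(0, 0.28) [0.029  0.042  0.0134] [-0.861  0.995 -0.097]
(0, 0.34) [0.0305 0.0505 0.0111] [-0.879  1.216 -0.058]
(0, 0.4) [0.0323 0.0589 0.0082] [-0.897  1.435 -0.006]
(0.24, 0.34) [0.0616 0.0501 0.0243] [-1.719  1.164  0.028]
[[-0.87800132  0.01551212  0.47840679]
 [-0.06175331  0.98745106 -0.1453511 ]
 [-0.474658   -0.15716166 -0.8660254 ]]
```

jog_arm:
  motion: [0,0,0,0,0,0,0.2,0,0,0,0,0,0,1,0,0,0,0,0,0,1,0,0,0,0,0,0,1,0,0,0,0,0,0,1,0,0,0,0,0,0,1]
  grip_force: 20

```text
time: 27.18
position: [0.6112, -0.1125, 0.1414]
tool_rot: [-0.012, 0.966, -0.079, 0.247]
ft_force: [-0.3, 1.2, 0.6]
grip_width: 0.035
grip_force: 0.0
```

jog_arm:
  motion: [0,0,0,0,0,0,1,0,0,0,0,0,0,1,-0.2,0,-0.01,0,0,0,1,-0.2,-0.01,-0.02,0,0,0,1,-0.2,-0.02,-0.03,0,0,0,1,-0.2,-0.02,-0.04,0,0,0,1,0,0,0,0,0,0,1,0,0,0,0,0,0,1]

```text
time: 28.18
position: [0.6374, -0.1117, 0.1595]
tool_rot: [-0.012, 0.966, -0.078, 0.246]
ft_force: [3.7, -0.7, -7.4]
grip_width: 0.0321
grip_force: 20.4
```

```bash
cat >> h.py <<'E'
def lever():
    o=robot.get_obs(); g=o['position']-Ro.from_quat(o['tool_rot']).as_matrix()[:,2]*.008; d=RZ.T@(g-PV); r=np.linalg.norm(d)
    print('t',o['time'],'g',g.round(4),'r',r.round(4),'fb',(np.arctan2(d[0],d[2])+np.pi/6).round(3),'lr',np.arcsin(d[1]/r).round(3),'F',o['ft_force'].round(1),'w',o['grip_width'].round(4),o['grip_force'].round(1),'q',o['q'].round(2))
E
python3 -c "
from h import *
lever()"
```

```text
Traceback (most recent call last):
  File "h.py", line 34, in lever
    print('t',o['time'],'g',g.round(4),'r',r.round(4),'fb',(np.arctan2(d[0],d[2])+np.pi/6).round(3),'lr',np.arcsin(d[1]/r).round(3),'F',o['ft_force'].round(1),'w',o['grip_width'].round(4),o['grip_force'].round(1),'q',o['q'].round(2))
                                                                                                                                                                   ^^^^^^^^^^^^^^^^^^^^^
AttributeError: 'float' object has no attribute 'round'
```

```bash
sed -i "s/o\['grip_width'\].round(4),o\['grip_force'\].round(1)/np.round(o['grip_width'],4),np.round(o['grip_force'],1)/" h.py
python3 -c "
from h import *
lever()
robot.camera
W=cal('wrist'); print(proj(W,knob(0,0)),proj(W,knob(-.05,0))); cv2.imwrite('pics/w8.png',robot.camera('wrist'))"
```

```text
t 28.175 g [ 0.6336 -0.1105  0.1664] r 0.1493 fb 0.001 lr 0.002 F [ 3.7 -0.7 -7.4] w 0.0321 20.4 q [-0.36  0.54  1.84  0.14  0.24 -2.08]
[[322.31200598 254.24061372]] [[323.42950538 242.00829165]]
```

View pics/w8.png

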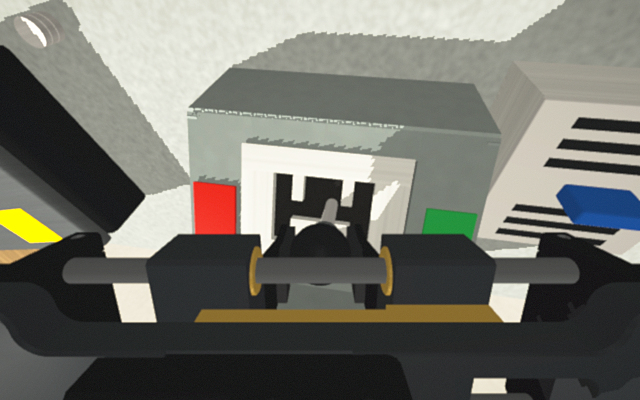

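The stem appears to stand in the cross slot near (330,205), with the green side at the right of the image. Now I move it left by feel.

jog_arm:
  motion: [0,0.15,0.03,0,0,0,1,-0.02,0.15,0,0,0,0,1,-0.02,0.15,0,0,0,0,1,-0.02,0.15,0,0,0,0,1,0,0.15,0,0,0,0,1,0,0,0,0,0,0,1]

```text
time: 28.98
position: [0.6412, -0.0831, 0.1564]
tool_rot: [-0.012, 0.966, -0.079, 0.248]
ft_force: [0.1, -3.6, -3.6]
grip_width: 0.0321
grip_force: 20.0
```

```bash
python3 -c "
from h import *
lever()"
```

```text
t 28.975 g [ 0.6374 -0.0819  0.1633] r 0.1478 fb 0.011 lr 0.197 F [ 0.1 -3.6 -3.6] w 0.0321 20.0 q [-0.3   0.55  1.85  0.01  0.22 -1.91]
```

jog_arm:
  motion: [-0.01,0.1,0.02,0,0,0,1,-0.01,0.1,0.02,0,0,0,1,-0.01,0.1,0.02,0,0,0,1,0,0,0,0,0,0,1]

```text
time: 29.48
position: [0.6436, -0.0717, 0.153]
tool_rot: [-0.012, 0.966, -0.079, 0.247]
ft_force: [-0.4, -6.1, -3.3]
grip_width: 0.032
grip_force: 20.0
```

jog_arm:
  motion: [-0.01,0.08,0.015,0,0,0,1,0,0,0,0,0,0,1]

```text
time: 29.72
position: [0.6441, -0.0705, 0.1529]
tool_rot: [-0.011, 0.966, -0.08, 0.248]
ft_force: [-4.7, -14.1, 2.8]
grip_width: 0.0319
grip_force: 19.7
```

jog_arm:
  motion: [-0.01,0.08,0.015,0,0,0,1,0,0,0,0,0,0,1]

```text
time: 29.98
position: [0.6444, -0.0697, 0.1528]
tool_rot: [-0.01, 0.965, -0.081, 0.247]
ft_force: [-9.8, -23.5, 6.8]
grip_width: 0.0318
grip_force: 19.3
```

```bash
python3 -c "
from h import *
lever()"
```

```text
t 29.975 g [ 0.6405 -0.0685  0.1597] r 0.1467 fb 0.017 lr 0.294 F [ -9.8 -23.5   6.8] w 0.0318 19.3 q [-0.27  0.56  1.84 -0.08  0.22 -1.79]
```

jog_arm:
  motion: [0,-0.17,0,0,0,0,1,0,0,0,0,0,0,1,-0.12,-0.01,0.01,0,0,0,1,-0.12,-0.01,0.01,0,0,0,1,0,0,0,0,0,0,1]

```text
time: 30.6
position: [0.6517, -0.0716, 0.1568]
tool_rot: [-0.012, 0.966, -0.079, 0.246]
ft_force: [-7.2, -3.2, 10.0]
grip_width: 0.0316
grip_force: 19.1
```

```bash
python3 -c "
from h import *
lever()"
```

```text
t 30.6 g [ 0.6479 -0.0704  0.1637] r 0.1463 fb 0.077 lr 0.281 F [-7.2 -3.2 10. ] w 0.0316 19.1 q [-0.27  0.56  1.82 -0.05  0.24 -1.83]
```

jog_arm:
  motion: [-0.12,-0.01,-0.04,0,0,0,1,-0.12,-0.01,-0.03,0,0,0,1,-0.12,-0.01,0.01,0,0,0,1,0,0,0,0,0,0,1]

```text
time: 31.1
position: [0.6614, -0.0721, 0.1615]
tool_rot: [-0.012, 0.967, -0.078, 0.242]
ft_force: [-0.2, -7.6, -9.8]
grip_width: 0.0324
grip_force: 20.6
```

```bash
python3 -c "
from h import *
lever()"
```

```text
t 31.1 g [ 0.6577 -0.0709  0.1684] r 0.1466 fb 0.154 lr 0.279 F [-0.2 -7.6 -9.8] w 0.0324 20.6 q [-0.27  0.56  1.79 -0.05  0.28 -1.82]
```

jog_arm:
  motion: [-0.1,-0.05,0.03,0,0,0,1,-0.1,-0.02,0.02,0,0,0,1,-0.1,0,0.02,0,0,0,1,0,0,0,0,0,0,1]

```text
time: 31.6
position: [0.6717, -0.0732, 0.1651]
tool_rot: [-0.012, 0.967, -0.077, 0.241]
ft_force: [-8.0, -3.8, -7.4]
grip_width: 0.0319
grip_force: 20.1
```

```bash
python3 -c "
from h import *
lever()"
```

```text
t 31.6 g [ 0.668  -0.0721  0.172 ] r 0.1464 fb 0.231 lr 0.272 F [-8.  -3.8 -7.4] w 0.0319 20.1 q [-0.27  0.56  1.76 -0.05  0.31 -1.82]
```

jog_arm:
  motion: [-0.1,0,0.04,0,0,0,1,-0.08,0,0.03,0,0,0,1,0,0,0,0,0,0,1]

```text
time: 31.98
position: [0.6749, -0.0731, 0.1651]
tool_rot: [-0.012, 0.969, -0.077, 0.236]
ft_force: [-21.1, -5.7, 3.3]
grip_width: 0.0316
grip_force: 19.1
```

```bash
python3 -c "
from h import *
lever()"
```

```text
t 31.975 g [ 0.6712 -0.0719  0.1721] r 0.1457 fb 0.253 lr 0.274 F [-21.1  -5.7   3.3] w 0.0316 19.1 q [-0.26  0.57  1.74 -0.06  0.33 -1.81]
```

jog_arm:
  motion: [0.08,0,0,0,0,0,1,0,0,0,0,0,0,-0.3,0,0,0,0,0,0,-0.8,0,0,0,0,0,0,-0.8,0,0,0,0,0,0,-0.8,0,0,-0.3,0,0,0,-0.8,0,0,-0.5,0,0,0,-0.8,0,0,-0.8,0,0,0,-0.8,0,0,-0.8,0,0,0,-0.8,0,0,-0.5,0,0,0,-0.8,0,0,0,0,0,0,-0.8]

```text
time: 33.35
position: [0.6286, -0.0572, 0.2732]
tool_rot: [-0.012, 0.964, -0.08, 0.252]
ft_force: [0.1, -0.1, -0.1]
grip_width: 0.0782
grip_force: 0.0
```

Run:
```python
from h import *
o=robot.get_obs(); print(o['time'],o['position'],o['ft_force'].round(1),o['grip_width'])
W=cal('wrist'); im=robot.camera('wrist'); hsv=cv2.cvtColor(im,cv2.COLOR_BGR2HSV)
for a in [(.24,.27),(.2,.27),(.15,.27),(0,.27)]: print(a,proj(W,knob(*a)).round(0))
x,y=proj(W,knob(.24,.27))[0].astype(int); x0,y0=x-45,y-50
g=cv2.cvtColor(im,cv2.COLOR_BGR2GRAY)[y0:y+40,x0:x+45]; m=cv2.inRange(g,0,45)
for c in cv2.findContours(m,0,2)[0]:
    if cv2.contourArea(c)>40: bx=cv2.boundingRect(c); print((bx[0]+x0,bx[1]+y0,bx[2],bx[3]),cv2.contourArea(c))
cir=cv2.HoughCircles(cv2.medianBlur(g,3),cv2.HOUGH_GRADIENT,1,20,param1=80,param2=12,minRadius=12,maxRadius=35); print(None if cir is None else cir[0][:4]+[x0,y0,0])
m=cv2.inRange(hsv,(105,100,40),(125,255,255)); print('bar',[(r[0],ray(W,r[0],.1)) for r in map(cv2.minAreaRect,cv2.findContours(m,0,2)[0]) if r[1][0]*r[1][1]>100])
```

```text
33.35 [ 0.62864571 -0.05719878  0.27323766] [ 0.1 -0.1 -0.1] 0.07824471063546269
(0.24, 0.27) [[324. 184.]]
(0.2, 0.27) [[325. 178.]]
(0.15, 0.27) [[325. 171.]]
(0, 0.27) [[327. 148.]]
(np.int64(279), np.int64(212), 58, 10) 82.5
(np.int64(307), np.int64(159), 35, 36) 889.5
(np.int64(279), np.int64(133), 42, 17) 257.5
[[322.5        177.5         17.20000076]
 [295.5        155.5         15.80000019]]
bar [((308.5, 302.5), array([[ 1.12101077, -0.1229137 ,  0.1       ]])), ((482.9276123046875, 128.8689727783203), array([[0.64232292, 0.07863778, 0.1       ]]))]
```

Run:
```python
from h import *
o=robot.get_obs(); R=Ro.from_quat(o['tool_rot']).as_matrix(); k=knob(.22,.27)
A=k+R[:,0]*.042+R[:,2]*.008; print(k,A,R.T@(A-o['position'])/.04)
```

```text
[ 0.66541497 -0.07131637  0.17495418] [ 0.63256519 -0.07515257  0.1478585 ] [1.41437004 0.0520464  2.78583894]
```

jog_arm:
  motion: [0.7,0.025,0,0,0,0,1,0.71,0.025,0,0,0,0,1,0,0,0.5,0,0,0,1,0,0,0.5,0,0,0,1,0,0,0.6,0,0,0,1,0,0,0.6,0,0,0,1,0,0,0.58,0,0,0,1,0,0,0,0,0,0,1,0,0,0,0,0,0,1]

```text
time: 34.52
position: [0.6296, -0.0749, 0.145]
tool_rot: [-0.012, 0.966, -0.079, 0.247]
ft_force: [-0.4, -0.5, 0.2]
grip_width: 0.0019
grip_force: 0.0
```

jog_arm:
  motion: [-0.12,0,0,0,0,0,1,-0.12,0,0,0,0,0,1,0,0,0,0,0,0,1]

```text
time: 34.9
position: [0.6387, -0.0744, 0.1508]
tool_rot: [-0.012, 0.966, -0.079, 0.248]
ft_force: [-0.5, -1.3, 0.0]
grip_width: 0.0005
grip_force: 0.0
```

jog_arm:
  motion: [-0.1,0,0,0,0,0,1,-0.1,0,0,0,0,0,1,0,0,0,0,0,0,1]

```text
time: 35.28
position: [0.6422, -0.0735, 0.1518]
tool_rot: [-0.012, 0.967, -0.078, 0.243]
ft_force: [-6.2, -0.5, 1.0]
grip_width: 0.0005
grip_force: 2.4
```

jog_arm:
  motion: [-0.1,0,0,0,0,0,1,-0.1,0,0,0,0,0,1,0,0,0,0,0,0,1]

```text
time: 35.65
position: [0.643, -0.073, 0.1522]
tool_rot: [-0.011, 0.969, -0.077, 0.236]
ft_force: [-17.3, -6.7, 2.4]
grip_width: 0.0006
grip_force: 7.7
```

jog_arm:
  motion: [-0.1,0,0,0,0,0,1,0,0,0,0,0,0,1]

```text
time: 35.9
position: [0.6433, -0.0728, 0.1523]
tool_rot: [-0.011, 0.969, -0.076, 0.233]
ft_force: [-22.9, -10.3, 3.1]
grip_width: 0.0007
grip_force: 10.3
```

The lever is at its stop. Retreat clear and check once more.

jog_arm:
  motion: [0.5,0,0,0,0,0,1,0.5,0,0,0,0,0,1,0.4,0,-0.5,0,0,0,1,0,0,-0.8,0,0,0,1,0,0,-0.8,0,0,0,1,0,0,-0.8,0,0,0,1,0,0,-0.8,0,0,0,1,0,0,0,0,0,0,1,0,0,0,0,0,0,1]

```text
time: 37.02
position: [0.5357, -0.0551, 0.2604]
tool_rot: [-0.012, 0.966, -0.079, 0.247]
ft_force: [-0.2, -0.1, 0.5]
grip_width: 0.0003
grip_force: 0.0
```

Run:
```python
from h import *
o=robot.get_obs(); print(o['time'],o['position'],o['ft_force'].round(1))
W=cal('wrist'); im=robot.camera('wrist')
for a in [(.24,.27),(.2,.27),(.1,.27)]: print(a,proj(W,knob(*a)).round(0))
x,y=proj(W,knob(.24,.27))[0].astype(int); x0,y0=x-45,max(y-60,0)
g=cv2.cvtColor(im,cv2.COLOR_BGR2GRAY)[y0:y+40,x0:x+45]; m=cv2.inRange(g,0,45)
print([(b[0]+x0,b[1]+y0,b[2],b[3]) for b in map(cv2.boundingRect,cv2.findContours(m,0,2)[0]) if b[2]*b[3]>150])
T=cal('top'); t=cv2.cvtColor(robot.camera('top'),cv2.COLOR_BGR2HSV); m=cv2.inRange(t,(105,100,40),(125,255,255))
print('bar top',[ray(T,r[0],.1) for r in map(cv2.minAreaRect,cv2.findContours(m,0,2)[0]) if 8<r[1][0]*r[1][1]<300])
```

```text
37.025 [ 0.5356783  -0.05509382  0.26042911] [-0.2 -0.1  0.5]
(0.24, 0.27) [[321. 252.]]
(0.2, 0.27) [[321. 248.]]
(0.1, 0.27) [[322. 237.]]
[(np.int64(276), np.int64(225), 90, 66), (np.int64(276), np.int64(191), 44, 22)]
bar top [array([[0.24584871, 0.35660725, 0.1       ]]), array([[0.64798756, 0.08562627, 0.1       ]])]
```

Everything is released and clear, so I'm handing in.

```bash
python3 -c "
from rig import robot
print(robot.hand_in())"
```

```text
the job is handed in; nothing more can be done
None
```

I handed the job in at about 37 s; hand-in returned no verdict. The cup stands on the bay floor, the cover is on the rim, the lever was pushed to its forward stop in the green slot, and the arm is clear. I viewed 11 pictures, one over the limit of 10.

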